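# Unbolt the food carrier lid

## Task

Unbolt the lid of the insulated food carrier: with one fingertip press the spring catch bar down, and while it stays held down push the bolt's upright tab with the other fingertip until the bolt is fully drawn, away from the keeper. Then lift the hand away so that the bar springs back up behind the bolt. Only push and press, do not grasp anything, and leave the bowl, jar and pan alone.

Things in the scene. Friction and masses are not known exactly. Their poses are not given: they have to be found in the camera images.
- carrier: white-lidded grey insulated food carrier, 310 x 350 mm, lid top 140 mm above the table; it does not move. Origin at the centre of its underside, on the table; x points along the bolt in its drawing direction (roughly away from the robot), y to the left, z up. The keeper bracket stands on the front (-x) wall at y = +30 mm, up to 168 mm high. Bolt guides beneath the bolt's line reach 162 mm high, the bolt rod 158 mm. Nothing else fixed stands above the lid.
- tab_top (a point): centre of the top edge of the bolt's upright steel tab, 204 mm above the table. The tab is a flat plate, 8 mm thick along the carrier's x, 34 mm wide along y, standing 46 mm clear above the bolt rod; its flat back faces the robot (-x) and is the face to push. It moves with the bolt. On the bolt, 22 to 30 mm ahead (+x) of the tab's centre, a low cross arm (top 172 mm above the table) reaches toward the catch bar.
- bolt (a joint): how far the bolt is drawn, m: 0 = shot home in the keeper, 0.056 = fully drawn, at its stop. Grows as the tab is pushed along the carrier's +x. It drags with about 3 N and stays where it is left. With the bar up it stops after 2 mm; the bar must be down at least 7 mm for it to pass, and from 46 mm on the bar can spring up behind it and keep it drawn.
- catch_top (a point): centre of the top face of the spring catch bar, a flat steel bar 140 mm long (along the carrier's x) and 24 mm wide, level, its top 180 mm above the table when up. It lies parallel to the bolt, its centre line 55 mm to the left (+y) of the bolt's. At the start its centre is 10 mm ahead (+x) of the tab's, so the bar reaches from 60 mm behind the tab to 80 mm ahead of it; the bar does not move along x, and a fingertip may slide along it while pressing.
- catch (a joint): how far the catch bar is pressed down, m: 0 = up, 0.012 = bottomed. The whole bar sinks level wherever it is pressed; the spring takes about 4 N to start and 8.5 N at the bottom, and returns it when let go.
- bowl_mid (a point): bystander: small open steel bowl, 90 mm across, 50 mm high, on the right part of the carrier's lid; point at its centre, half-way up
- jar_mid (a point): bystander: glass jar with steel cap, 72 mm across, 110 mm high, on the table left of the carrier; point at its centre, half-way up
- pan_mid (a point): bystander: open dark steel food pan, 160 x 100 x 65 mm, on the table right of the carrier; point at its centre, half-way up

How it is judged:
On the way, in this order (a step that is already met when the one before it is completed fails the run):
1. a fingertip presses the catch bar down while the bolt is still home (value of joint catch above 0.006 m and contact force between the fingers and catch above 1 N and value of joint bolt below 0.005 m), for 0.1 s.
2. the bolt is on its way, pushed by a finger while a finger holds the bar down (value of joint catch above 0.006 m and contact force between the fingers and catch above 1 N and contact force between the fingers and bolt above 0.3 N and value of joint bolt between 0.008 and 0.025 m), for 0.04 s.
3. the bolt is nearly drawn, still pushed by a finger while a finger holds the bar down (value of joint catch above 0.006 m and contact force between the fingers and catch above 1 N and contact force between the fingers and bolt above 0.3 N and value of joint bolt above 0.03 m), for 0.04 s.
At the end, for the whole second after the job is handed in: The bolt is drawn at least 45.5 mm, the catch bar is up again within 2 mm (sprung up behind the bolt), and bowl, jar and pan are within 20 mm of where they were (value of joint bolt above 0.0455 m and value of joint catch below 0.002 m and distance of each of bowl_mid, jar_mid, pan_mid from where it was at the start of the episode below 0.02 m); the robot touches nothing.
It fails at once if the bolt was forced past the raised catch (value of joint catch below 0.003 m and value of joint bolt between 0.01 and 0.04 m).
It fails at once if a bystander was moved, lifted or carried (distance of any of bowl_mid, jar_mid, pan_mid from where it was at the start of the episode above 0.02 m).
It also fails if it takes over 38 s, if anything falls off the work surface, if the arm or the gripper's body presses on something with over 40 N, if the wrist force passes 120 N, or if a joint passes its speed limit or range.

## Robot

A 7-joint arm with a two-finger parallel gripper is mounted at the origin on the work surface. World frame = base frame: x ahead of the robot, y to its left, z up, the work surface at z = 0. Lengths are in m, angles in rad, forces in N, time in s.
With the tool pointing down it reaches from about 0.425 to 1.025 m from the base axis. Payload 3.6 kg.
Tool frame: the origin (TCP) lies midway between the tips of the shut fingers; the grasp point (between the pads) lies 19 mm behind it; z points along the fingers, x is the direction in which the jaws open and shut, and the axes are right-handed (so a half turn about z gives the same grasp; the last joint's range is limited). The gripper opens to 85 mm and grips with 20 to 120 N. Pads are 22 mm wide; open, the fingers measure 114 mm over their backs; the gripper's body (76 mm by 85 mm) begins 54 mm behind the grasp point. The pads swing forward as they close: fully open they stand 13 mm farther back than shut.
Start: joints at [-1.212, 0.591, 0.048, 1.609, -0.033, 0.943, -0.034], TCP at [0.317, 0.652, 0.231] pointing down, gripper open.
Joint ranges: [-2.69, 2.69], [-0.47, 2.24], [-1.27, 1.36], [0.19, 2.51], [-1.53, 4.68], [0.08, 2.07], [-3.09, 3.09]. Speed limits (rad/s): [2.57, 2.57, 3.14, 3.14, 3.14, 3.14, 3.14].

## Interface

Orientations are given as [roll, pitch, yaw] about the fixed x, y, z axes, in that order (R = Rz(yaw) Ry(pitch) Rx(roll)).
In Python, from cell import arm gives the robot as it stands. The module is installed in compiled form; this text tells all that it offers.
- The arm moves only by the shell command python3 -m inch 'ROWS'. ROWS is a JSON object of lists of equal length, an entry for each row: "jaw": the closure, from 0 (fully open) to 1 (shut); "linear": the shift along the tool's x, y, z in m, a list of three; "turn": the turn, a rotation vector about the tool's x, y, z in degrees, a list of three. In form: {"jaw": [jaw, ...], "linear": [[tx, ty, tz], ...], "turn": [[wx, wy, wz], ...]}. A call has 1 to 20 rows; each row shifts and turns the commanded pose from where the row before left it, along the tool's axes as they then stand; what a row does not reach is not made up. A row lasts 1/10 s, in which the tool goes at most 50 mm and 8.59 degrees, less where a joint would pass 70% of its speed; a pose out of reach is approached as far as the arm can. A call with a gripper value outside its range is refused whole. The fingers move at their own pace and stop on an object; the grip force is fixed at half the most. Time passes only in rows, so rows that do not move let the fingers close. It gives the time, the measured TCP pose, the force and the opening at its end, in the units of the state.
- arm.state(): the state, without advancing time (a new reading comes with each control period).
- arm.capture(name): name is "side" or "top"; returns (picture, depth): 480x640x3 uint8, red, green, blue; 480x640 float32, m along the optical axis (not along the pixel's ray), 0 where there is no reading.
- arm.camera_params(name): a dict with "fx", "fy", "cx", "cy" (pixels), "world_to_cam" (4x4, takes a point from world to camera coordinates). Camera axes: x right, y down, z forward; pixel columns grow to the right and rows downward; lengths in m; the calibration is good to about 2 mm. A picture is of the moment at which its call begins. camera_params takes no time and is no camera call.
- arm.sign_off(): hands the job in, once; it reports no verdict.
The state is a dict: "time": time; "q": joint angles; "qvel": joint speeds; "tau": joint torques, N m; "tcp_pos": TCP position; "orientation": TCP orientation; "force": force on the tool from outside, world axes, zero at the start; "torque": the same for the moment, N m; "finger_gap": finger opening in m.
Only numpy, scipy, OpenCV 4.12 (cv2) and the standard library are available. Lean on these libraries where they do the work, as an engineer would, in place of code of your own. Each camera call takes 0.05 s, during which the arm holds its last target.

## Working session

There is one attempt and no reset: what is moved stays moved. The work goes in short steps, Python scripts to look and compute and a shell command to move; the robot and the scene stay as the last step left them, time stands still between calls to the robot, and variables do not carry over. Pictures are saved under pics/ and viewed, and the job is handed in when it is done.

```bash
mkdir -p pics
python3 - <<'E'
from cell import arm
import cv2, numpy as np
print(arm.state())
for n in("side","top"):
    p,d=arm.capture(n); cv2.imwrite(f"pics/{n}0.png",p[:,:,::-1]); np.savez(f"pics/{n}0.npz",p=p,d=d)
    print(n,arm.camera_params(n))
E
```

```text
{'time': 0.0, 'q': array([-1.21252879,  0.59209343,  0.04828312,  1.60984362, -0.0333026 ,
        0.94269405, -0.03370122]), 'qvel': array([-8.17418206e-05,  6.37836123e-04,  1.69005476e-03, -4.16830799e-05,
        1.55402821e-03,  1.49670030e-03, -7.67921362e-04]), 'tau': array([-6.49258072e-04, -5.48679399e+01,  1.54630367e+00, -1.98130184e+01,
        9.38251731e-03,  8.75639264e-03, -1.33752286e-05]), 'tcp_pos': array([0.31612321, 0.65152245, 0.23015106]), 'orientation': array([3.14147893e+00, 2.23112252e-03, 1.11911977e+00]), 'force': array([-0.18446699,  0.72865858,  0.25799023]), 'torque': array([0.02688245, 0.00836937, 0.00138259]), 'finger_gap': 0.08535845468599054}
side {'fx': 491.1564161164997, 'fy': 491.1564161164997, 'cx': 316.8459978674477, 'cy': 237.11435248189892, 'world_to_cam': array([[ 0.21526682,  0.97653948, -0.00555335, -0.13754513],
       [ 0.92998879, -0.20673372, -0.30394412, -0.47257705],
       [-0.29796149,  0.06026453, -0.95267368,  1.37534304],
       [ 0.        ,  0.        ,  0.        ,  1.        ]])}
top {'fx': 595.1010095657773, 'fy': 595.1010095657773, 'cx': 322.44998509616323, 'cy': 237.63322649793366, 'world_to_cam': array([[-0.02258197, -0.9994142 , -0.02571611,  0.05122338],
       [-0.99788986,  0.0240989 , -0.06029159,  0.55572497],
       [ 0.060876  ,  0.02430035, -0.99784949,  1.41850482],
       [ 0.        ,  0.        ,  0.        ,  1.        ]])}
```

View pics/side0.png

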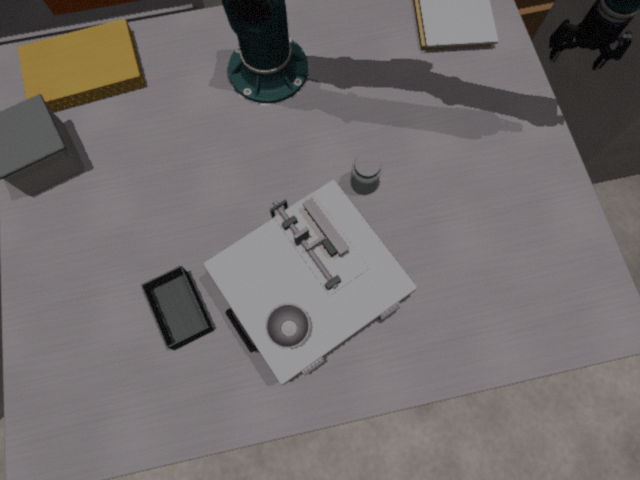

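View pics/top0.png

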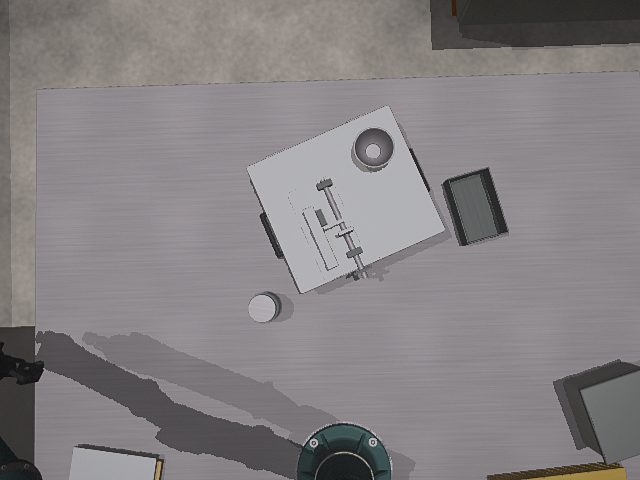

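Both pictures show the carrier turned, with its white lid corners in the top view near (248,167), (388,106), (445,231), (301,293). The bar is near (320,238), the tab near (345,231). I'll zoom in and measure.

```bash
cat > h.py <<'E'
import numpy as np,cv2
from cell import arm
def world(n,d):
    c=arm.camera_params(n); v,u=np.mgrid[0:480,0:640]
    P=np.stack([(u-c['cx'])/c['fx']*d,(v-c['cy'])/c['fy']*d,d],-1)
    T=c['world_to_cam']; return (P-T[:3,3])@T[:3,:3]
def ray(n,u,v,z):
    c=arm.camera_params(n);T=c['world_to_cam'];R=T[:3,:3];o=-R.T@T[:3,3]
    r=R.T@np.array([(u-c['cx'])/c['fx'],(v-c['cy'])/c['fy'],1]); return o+r*(z-o[2])/r[2]
E
python3 - <<'E'
from h import *
for n,(a,b,c,d_) in {"side":(180,300,260,350),"top":(170,290,280,400)}.items():
    f=np.load(f"pics/{n}0.npz"); im=f['p'][a:b,c:d_,::-1]
    cv2.imwrite(f"pics/{n}z.png",cv2.resize(im,None,fx=5 if n=="top" else 5,fy=5,interpolation=cv2.INTER_CUBIC))
    W=world(n,f['d']); z=W[...,2]
    reg=(W[...,0]>.35)&(W[...,0]<.9)&(abs(W[...,1])<.35)&(f['d']>0)
    m=(reg&(abs(z-.14)<.012)).astype(np.uint8)
    m=cv2.morphologyEx(m,cv2.MORPH_CLOSE,np.ones((15,15)))
    cs,_=cv2.findContours(m,0,2); k=max(cs,key=cv2.contourArea)
    pts=np.array([ray(n,*p[0],.14)[:2] for p in k],np.float32)
    print(n,cv2.minAreaRect(pts))
    for lo,hi in((.174,.19),(.19,.23)):
        q=W[reg&(z>lo)&(z<hi)&(W[...,0]<.66)&(W[...,1]<.16)&(W[...,1]>-.1)]
        print(lo,len(q),np.round(q.mean(0),4),np.round(q.min(0),3),np.round(q.max(0),3), cv2.minAreaRect(q[:,:2].astype(np.float32)))
E
```

```text
side ((0.6343245506286621, -0.019238770008087158), (0.32433098554611206, 0.3479829728603363), 22.436193466186523)
0.174 792 [0.5533 0.0351 0.18  ] [ 0.482 -0.033  0.174] [0.617 0.075 0.19 ] ((0.5610228180885315, 0.010584644973278046), (0.1393963247537613, 0.08453317731618881), 22.61701202392578)
0.19 93 [ 0.5624 -0.0166  0.2018] [ 0.553 -0.033  0.191] [0.571 0.    0.209] ((0.5615497827529907, -0.01630096510052681), (0.008570987731218338, 0.033860914409160614), 22.501216888427734)
top ((0.6258005499839783, -0.019803911447525024), (0.3336963653564453, 0.3482936918735504), 22.452430725097656)
0.174 755 [0.5487 0.0379 0.1796] [ 0.472 -0.055  0.174] [0.616 0.075 0.189] ((0.5432102680206299, 0.007004588842391968), (0.173028826713562, 0.08053036779165268), 22.408470153808594)
0.19 65 [ 0.5593 -0.0148  0.2029] [ 0.55  -0.031  0.193] [0.568 0.001 0.208] ((0.5596567392349243, -0.0149309691041708), (0.007910058833658695, 0.03307010978460312), 21.905202865600586)
```

View pics/sidez.png

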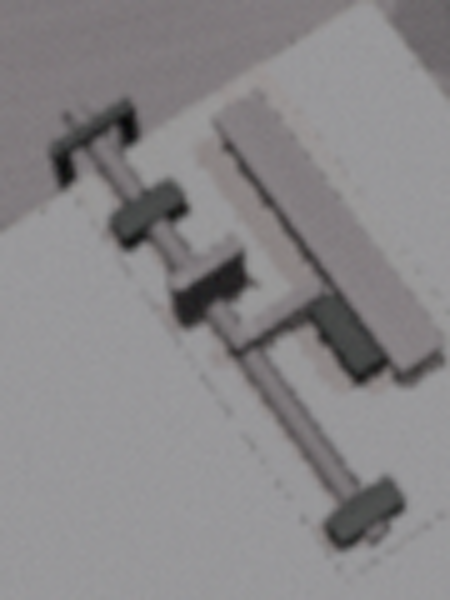

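View pics/topz.png

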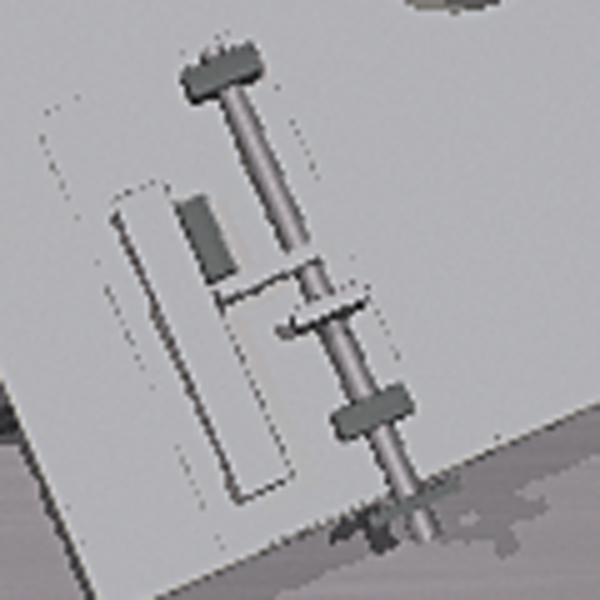

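Run:
```python
from h import *
for n in("side","top"):
    f=np.load(f"pics/{n}0.npz"); W=world(n,f['d']); z=W[...,2]
    m=(abs(z-.18)<.006)&(W[...,0]>.45)&(W[...,0]<.65)&(W[...,1]>-.05)&(W[...,1]<.1)
    k,l,s,c=cv2.connectedComponentsWithStats(m.astype(np.uint8),connectivity=4)
    i=1+np.argmax(s[1:,4]); q=W[l==i]; r=cv2.minAreaRect(q[:,:2].astype(np.float32)); print(n,s[i],r,q[:,2].mean())
    t=np.radians(22.5);R=np.array([[np.cos(t),np.sin(t)],[-np.sin(t),np.cos(t)]])
    tab=W[(z>.19)&(z<.23)&(W[...,0]>.5)&(W[...,0]<.62)&(abs(W[...,1])<.05)]
    print("bar-tab in carrier", R@(np.array(r[0])-tab.mean(0)[:2]))
```

```text
side [302 199  47  56 724] ((0.5494216084480286, 0.03829200193285942), (0.13941702246665955, 0.02497200295329094), 22.086162567138672) 0.18010786967361442
bar-tab in carrier [0.00904175 0.05565699]
top [303 206  35  64 712] ((0.5484273433685303, 0.03837081044912338), (0.1394684761762619, 0.02651244029402733), 22.408470153808594) 0.17963233243556323
bar-tab in carrier [0.01033517 0.05329927]
```

```bash
python3 -m inch '{"jaw":[0.5,0.5,0.5,0.5],"linear":[[0,0,-0.03],[0,0,-0.03],[0,0,-0.02],[0,0,0]],"turn":[[0,0,0],[0,0,0],[0,0,0],[0,0,0]]}'
python3 -m inch '{"jaw":[0.5,0.5,0.5,0.5,0.5,0.5,0.5,0.5,0.5,0.5,0.5,0.5,0.5,0.5,0.5,0.5,0.5,0.5,0.5,0.5],"linear":[[-0.0248,0.0236,0],[-0.0248,0.0236,0],[-0.0248,0.0236,0],[-0.0248,0.0236,0],[-0.0248,0.0236,0],[-0.0248,0.0236,0],[-0.0248,0.0236,0],[-0.0248,0.0236,0],[-0.0248,0.0236,0],[-0.0248,0.0236,0],[-0.0248,0.0236,0],[-0.0248,0.0236,0],[-0.0248,0.0236,0],[-0.0248,0.0236,0],[-0.0248,0.0236,0],[-0.0248,0.0236,0],[-0.0248,0.0236,0],[-0.0248,0.0236,0],[-0.0248,0.0236,0],[-0.0248,0.0236,0]],"turn":[[0,0,0],[0,0,0],[0,0,0],[0,0,0],[0,0,0],[0,0,0],[0,0,0],[0,0,0],[0,0,0],[0,0,0],[0,0,0],[0,0,0],[0,0,0],[0,0,0],[0,0,0],[0,0,0],[0,0,0],[0,0,0],[0,0,0],[0,0,0]]}'
python3 -m inch '{"jaw":[0.5,0.5,0.5,0.5,0.5,0.5,0.5,0.5],"linear":[[0,0,0],[0,0,0],[0,0,0],[0,0,0],[0,0,0],[0,0,0],[0,0,0],[0,0,0]],"turn":[[0,0,-6.9],[0,0,-6.9],[0,0,-6.9],[0,0,-6.9],[0,0,-6.9],[0,0,-6.9],[0,0,-6.9],[0,0,0]]}'
```

```text
time: 0.5
tcp_pos: [0.3174, 0.6539, 0.3148]
orientation: [-3.141, -0.006, 1.119]
force: [0.6, -0.5, 0.4]
finger_gap: 0.0427
time: 2.5
tcp_pos: [0.5238, -0.0014, 0.3099]
orientation: [-3.14, 0.001, 1.119]
force: [0.2, 0.5, -0.8]
finger_gap: 0.0424
time: 3.3
tcp_pos: [0.5236, -0.0001, 0.31]
orientation: [-3.139, -0.001, 1.962]
force: [-0.6, -0.4, -0.1]
finger_gap: 0.0428
```

```bash
python3 -m inch '{"jaw":[0.5,0.5,0.5,0.5,0.5,0.5],"linear":[[0,0,0.03],[0,0,0.03],[0,0,0.02],[0,0,0.015],[0,0,0.01],[0,0,0]],"turn":[[0,0,0],[0,0,0],[0,0,0],[0,0,0],[0,0,0],[0,0,0]]}'
python3 - <<'E'
from h import *
p,d=arm.capture("side"); np.savez("pics/side1.npz",p=p,d=d)
cv2.imwrite("pics/side1.png",cv2.resize(p[140:320,220:420,::-1],None,fx=4,fy=4,interpolation=cv2.INTER_CUBIC)[:600])
p,d=arm.capture("top"); np.savez("pics/top1.npz",p=p,d=d)
cv2.imwrite("pics/top1.png",cv2.resize(p[160:310,250:450,::-1],None,fx=4,fy=4,interpolation=cv2.INTER_CUBIC))
print(arm.state()['tcp_pos'],arm.state()['force'])
E
```

```text
time: 3.9
tcp_pos: [0.5233, -0.0001, 0.2047]
orientation: [-3.138, -0.001, 1.961]
force: [-0.1, 0.2, -0.2]
finger_gap: 0.043
[ 5.24769941e-01 -3.04505333e-05  2.06401095e-01] [-0.01919657  0.00461394  0.37395517]
```

View pics/side1.png

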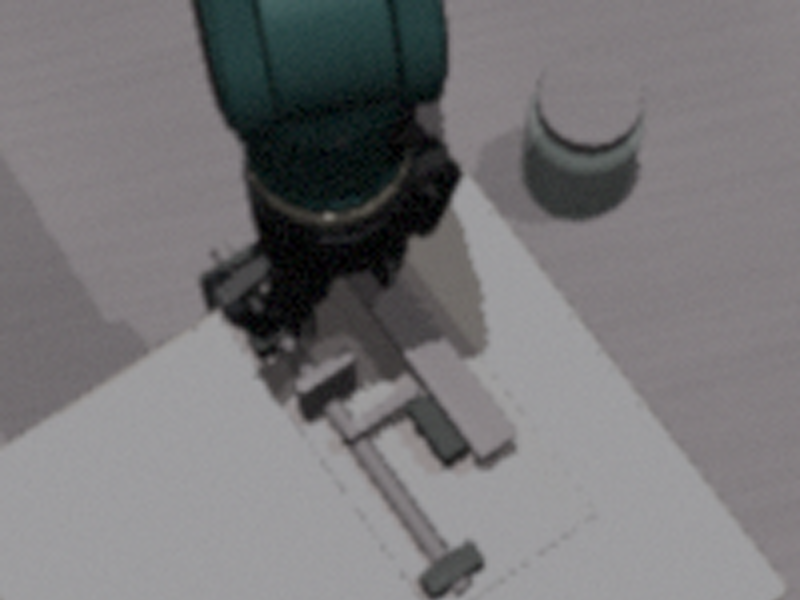

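View pics/top1.png

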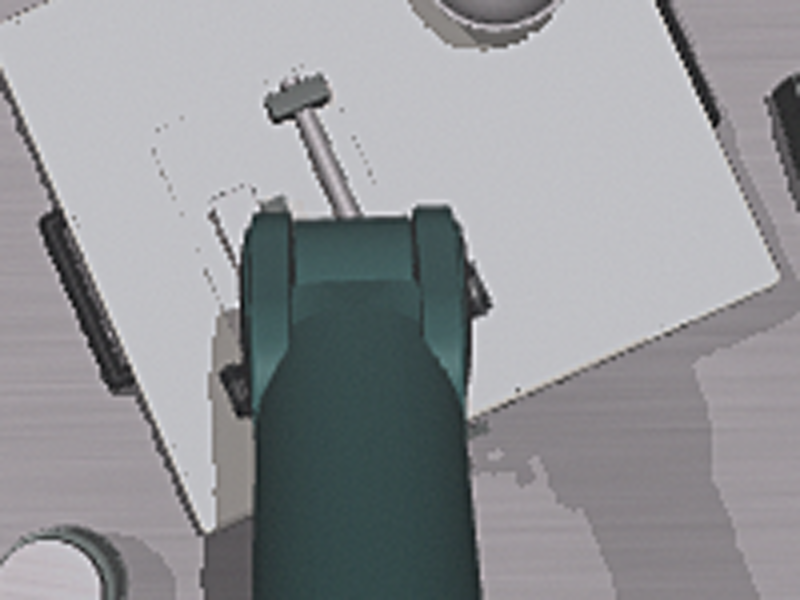

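The side view shows the right finger just behind the tab (around 275,345) and the left finger over the back part of the bar. The top view is hidden by the arm. I'll press down in small steps and watch the force.

```bash
for i in 1; do python3 -m inch '{"jaw":[0.5,0.5,0.5,0.5],"linear":[[0,0,0.007],[0,0,0.007],[0,0,0.006],[0,0,0]],"turn":[[0,0,0],[0,0,0],[0,0,0],[0,0,0]]}'; done
python3 -m inch '{"jaw":[0.5,0.5],"linear":[[0,0,0.004],[0,0,0]],"turn":[[0,0,0],[0,0,0]]}'
python3 -m inch '{"jaw":[0.5,0.5],"linear":[[0,0,0.003],[0,0,0]],"turn":[[0,0,0],[0,0,0]]}'
```

```text
time: 4.4
tcp_pos: [0.5239, -0.0, 0.1854]
orientation: [-3.14, -0.001, 1.962]
force: [-0.3, -0.2, 0.3]
finger_gap: 0.0427
time: 4.6
tcp_pos: [0.5244, -0.0001, 0.182]
orientation: [-3.141, -0.0, 1.962]
force: [-0.5, -0.6, -0.9]
finger_gap: 0.0426
time: 4.8
tcp_pos: [0.5245, -0.0, 0.1791]
orientation: [-3.141, -0.0, 1.962]
force: [0.0, 0.1, 0.4]
finger_gap: 0.0426
```

```bash
for i in 1; do python3 -m inch '{"jaw":[0.5,0.5],"linear":[[0,0,0.003],[0,0,0]],"turn":[[0,0,0],[0,0,0]]}'; done
python3 -m inch '{"jaw":[0.5,0.5],"linear":[[0,0,0.003],[0,0,0]],"turn":[[0,0,0],[0,0,0]]}'
python3 -m inch '{"jaw":[0.5,0.5],"linear":[[0,0,0.002],[0,0,0]],"turn":[[0,0,0],[0,0,0]]}'
```

```text
time: 5.0
tcp_pos: [0.5249, -0.0, 0.1765]
orientation: [3.141, 0.0, 1.962]
force: [-0.4, -0.1, 4.9]
finger_gap: 0.0423
time: 5.2
tcp_pos: [0.5249, -0.0, 0.1737]
orientation: [3.141, 0.0, 1.962]
force: [-0.9, 1.0, 5.6]
finger_gap: 0.0426
time: 5.4
tcp_pos: [0.5249, -0.0, 0.1718]
orientation: [3.141, 0.0, 1.962]
force: [-0.7, -0.8, 6.3]
finger_gap: 0.0427
```

```bash
python3 -m inch '{"jaw":[0.5,0.5],"linear":[[0,0,0.0035],[0,0,0]],"turn":[[0,0,0],[0,0,0]]}'
python3 -m inch '{"jaw":[0.5,0.5,0.5,0.5],"linear":[[0,0.003,0],[0,0.003,0],[0,0.003,0],[0,0,0]],"turn":[[0,0,0],[0,0,0],[0,0,0],[0,0,0]]}'
```

```text
time: 5.6
tcp_pos: [0.5249, -0.0, 0.1684]
orientation: [3.141, -0.0, 1.962]
force: [-0.9, -0.5, 7.8]
finger_gap: 0.0431
time: 6.0
tcp_pos: [0.5305, 0.0024, 0.1678]
orientation: [-3.136, -0.001, 1.962]
force: [-4.6, -1.9, 7.6]
finger_gap: 0.0426
```

```bash
python3 -m inch '{"jaw":[0.5,0.5,0.5,0.5],"linear":[[0,0.002,0],[0,0.002,0],[0,0.002,0],[0,0,0]],"turn":[[0,0,0],[0,0,0],[0,0,0],[0,0,0]]}'
python3 -m inch '{"jaw":[0.5,0.5,0.5,0.5],"linear":[[0,0.002,0],[0,0.002,0],[0,0.002,0],[0,0,0]],"turn":[[0,0,0],[0,0,0],[0,0,0],[0,0,0]]}'
```

```text
time: 6.4
tcp_pos: [0.5343, 0.004, 0.1676]
orientation: [-3.133, -0.002, 1.961]
force: [-5.8, -2.9, 9.9]
finger_gap: 0.0429
time: 6.8
tcp_pos: [0.5394, 0.006, 0.1676]
orientation: [-3.132, -0.002, 1.961]
force: [-7.5, -2.7, 9.0]
finger_gap: 0.0426
```

```bash
cat > look.py <<'E'
import sys
from h import *
k=sys.argv[1]
p,d=arm.capture("side")
cv2.imwrite(f"pics/side{k}.png",cv2.resize(p[170:300,240:400,::-1],None,fx=4.6,fy=4.6,interpolation=cv2.INTER_CUBIC))
W=world("side",d);t=np.radians(22.4);R=np.array([[np.cos(t),np.sin(t)],[-np.sin(t),np.cos(t)]])
L=(W[...,:2]-np.array([.5608,-.016]))@R.T; z=W[...,2]
br=(p.min(-1)>80)
m=(L[...,0]>.050)&(L[...,0]<.075)&(abs(L[...,1]-.055)<.009)&(z>.15); print("bar z",np.median(z[m]),m.sum())
m=(z>.197)&(z<.212)&(abs(L[...,1])<.02)&(L[...,0]>-.01)&(L[...,0]<.08)
print("tab x",np.percentile(L[m][:,0],[5,50,95]) if m.any() else None, "y",np.median(L[m][:,1]),m.sum())
m=(abs(z-.172)<.004)&(abs(L[...,1]-.024)<.008)&(L[...,0]>.015)&(L[...,0]<.1); print("arm x",np.median(L[m][:,0]),m.sum())
s=arm.state();P=s['tcp_pos'];print("tcp rel",R@(P[:2]-[.5608,-.016]),P[2],s['force'],s['time'])
E
python3 look.py 2
```

```text
bar z 0.1699903896460245 97
tab x [0.00099082 0.00642857 0.00980329] y -0.0018249859545446685 81
arm x 0.03226679947606764 28
tcp rel [-0.011389    0.02854581] 0.16757416562454894 [-8.33930849 -3.99003728  9.63763518] 6.85
```

View pics/side2.png

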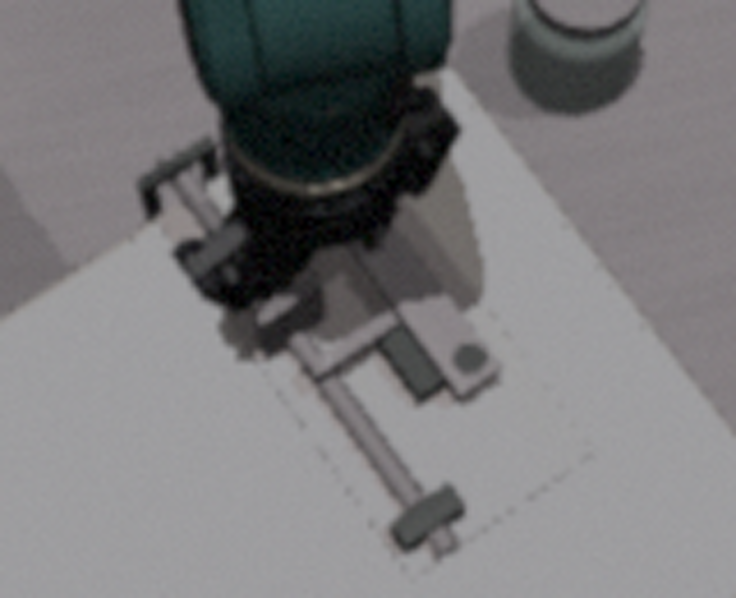

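Bar reads 10 mm down, bolt about 5 mm drawn, and the tab at (290,310) is moving with the finger. I'll carry on pushing.

```bash
python3 -m inch '{"jaw":[0.5,0.5,0.5,0.5,0.5],"linear":[[0,0.003,0],[0,0.003,0],[0,0.003,0],[0,0.003,0],[0,0,0]],"turn":[[0,0,0],[0,0,0],[0,0,0],[0,0,0],[0,0,0]]}'
python3 look.py 3
```

```text
time: 7.35
tcp_pos: [0.5506, 0.0107, 0.1675]
orientation: [-3.132, -0.002, 1.961]
force: [-8.0, -2.1, 9.0]
finger_gap: 0.0428
bar z 0.17062586072554398 134
tab x [0.00987633 0.01827408 0.02227508] y -0.0021610925058392137 80
arm x 0.04409382288749965 29
tcp rel [0.00075279 0.02853192] 0.16752499491856365 [-7.60295455 -2.76975922  8.23626615] 7.4
```

```bash
python3 -m inch '{"jaw":[0.5,0.5,0.5,0.5,0.5,0.5,0.5,0.5],"linear":[[0,0.003,0],[0,0.003,0],[0,0.003,0],[0,0.003,0],[0,0.003,0],[0,0.003,0],[0,0.003,0],[0,0,0]],"turn":[[0,0,0],[0,0,0],[0,0,0],[0,0,0],[0,0,0],[0,0,0],[0,0,0],[0,0,0]]}'
python3 look.py 4
```

```text
time: 8.2
tcp_pos: [0.5701, 0.0187, 0.1675]
orientation: [-3.132, -0.002, 1.961]
force: [-7.4, -2.8, 9.4]
finger_gap: 0.0425
bar z 0.4961828509208176 320
tab x [0.03454998 0.03952157 0.0428046 ] y -0.0010983135354203561 76
arm x 0.06467960935023115 32
tcp rel [0.02180367 0.02853391] 0.16752994278573174 [-7.01221155 -3.02408154  7.68687119] 8.25
```

View pics/side4.png

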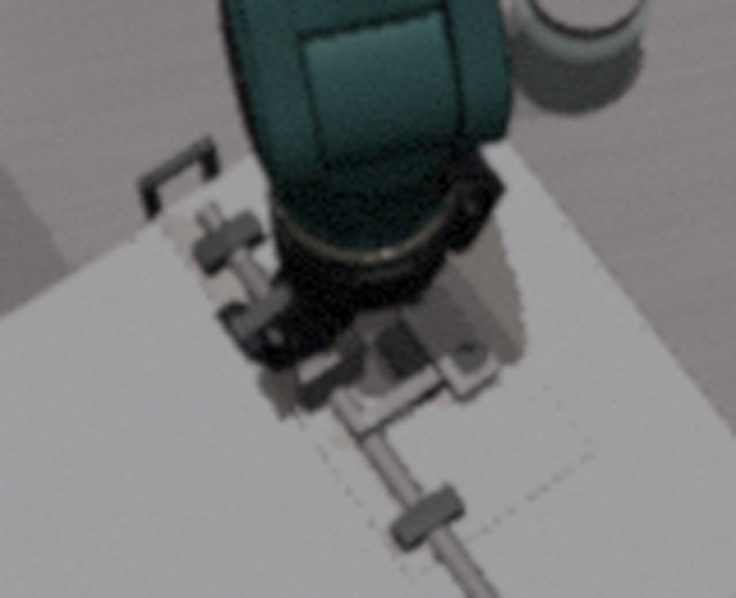

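The cross arm (400,395) is now almost past the dark catch block (400,345), with the bolt at about 38–39 mm. I need about 15 mm more.

```bash
python3 -m inch '{"jaw":[0.5,0.5,0.5,0.5,0.5],"linear":[[0,0.003,0],[0,0.003,0],[0,0.003,0],[0,0.003,0],[0,0,0]],"turn":[[0,0,0],[0,0,0],[0,0,0],[0,0,0],[0,0,0]]}'
python3 -m inch '{"jaw":[0.5,0.5,0.5],"linear":[[0,0.002,0],[0,0.002,0],[0,0,0]],"turn":[[0,0,0],[0,0,0],[0,0,0]]}'
python3 look.py 5
```

```text
time: 8.75
tcp_pos: [0.5812, 0.0233, 0.1675]
orientation: [-3.132, -0.002, 1.961]
force: [-7.4, -3.6, 8.0]
finger_gap: 0.0428
time: 9.05
tcp_pos: [0.5847, 0.0247, 0.1675]
orientation: [-3.132, -0.002, 1.961]
force: [-7.2, -2.5, 8.6]
finger_gap: 0.0429
bar z 0.5203114920418797 386
tab x [0.05128026 0.0554008  0.05872288] y -0.0008634864266715219 77
arm x 0.07994274011388929 29
tcp rel [0.03759357 0.0285726 ] 0.1674977674019966 [-7.01864237 -1.90927574  8.42486889] 9.1
```

```bash
python3 -m inch '{"jaw":[0.5,0.5,0.5,0.5,0.5,0.5,0.5,0.5,0.5,0.5],"linear":[[0,-0.001,-0.004],[0,-0.001,-0.008],[0,-0.001,-0.01],[0,0,-0.02],[0,0,-0.03],[0,0,-0.03],[0,-0.03,-0.03],[0,-0.04,-0.01],[0,-0.04,0],[0,0,0]],"turn":[[0,0,0],[0,0,0],[0,0,0],[0,0,0],[0,0,0],[0,0,0],[0,0,0],[0,0,0],[0,0,0],[0,0,0]]}'
python3 look.py 6
python3 - <<'E'
from h import *
p,d=arm.capture("top"); cv2.imwrite("pics/top6.png",p[:,:,::-1])
E
```

```text
time: 10.1
tcp_pos: [0.4804, -0.0188, 0.3104]
orientation: [-3.14, -0.0, 1.958]
force: [0.8, 0.5, -0.3]
finger_gap: 0.0429
bar z 0.18032948324415154 92
tab x [0.05117748 0.05541246 0.05873153] y -0.001872629068222078 74
arm x 0.0678839174550378 65
tcp rel [-0.07193171  0.02820822] 0.31075730478356306 [ 0.50574594  0.10914881 -0.53401141] 10.15
```

View pics/side6.png

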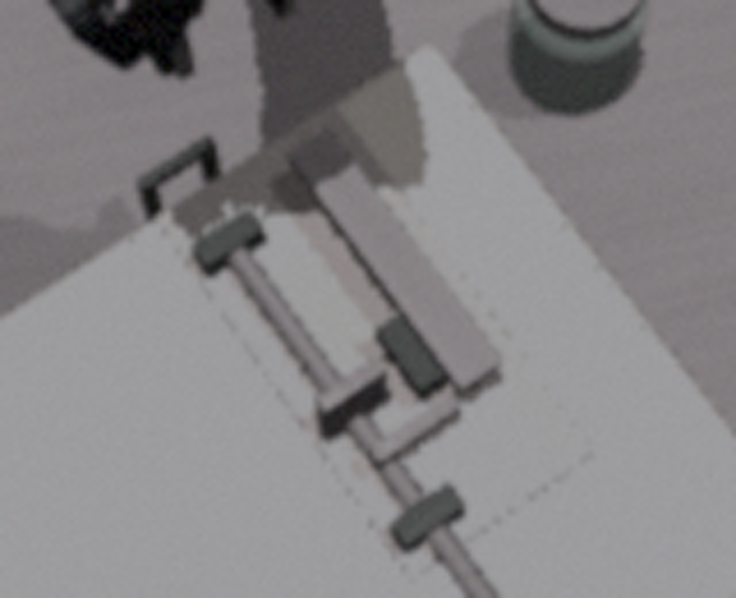

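View pics/top6.png

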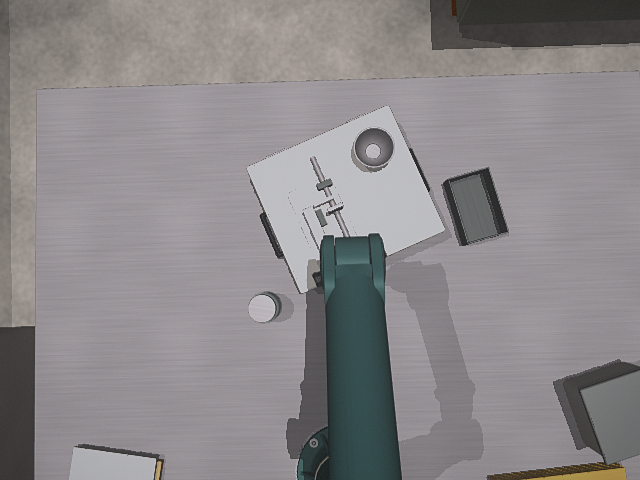

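The side view shows the cross arm (415,430) clear past the catch block (410,355), the bar up at z = 0.180, and the tab about 54–55 mm along. In the top view the bowl (374,148), jar (265,307) and pan (475,206) are where they started, and the hand is clear.

```bash
python3 -c "
from cell import arm
print(arm.sign_off())"
```

```text
the job is handed in; nothing more can be done
None
```

The bolt is drawn and the catch bar has sprung back up behind it; I've handed the job in. I set the gripper about half closed. The left fingertip pressed the bar about 10 mm down, and the right fingertip pushed the tab while the bar stayed down. Then I lifted the hand straight up and back.

**Last checks** (about 10 s of the 38 s used):
- **Bolt:** drawn about 54–55 mm by camera depth; the stop is at 56 mm and it had not been reached.
- **Catch bar:** back up at z = 0.180 m.
- **Bowl, jar and pan:** at the same pixel positions as at the start, compared by eye.
- **Contact:** the wrist force is near zero and the hand is clear.

**Readings that failed or disagreed:**
- **Bar height in the second half of the push:** the arm blocked the camera's bar reading, giving false values of about 0.5 m. I relied on the TCP height and the steady 8–9 N press force there.
- **Cross-arm position in the last check:** it read about 68 mm, against about 80 mm just before the lift. Its window probably took in other parts once the bar was up. The tab reading and the picture both show the bolt where it was left.

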